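Book in the three-chamber cylinder head with the hand scanner

ROBOT

A 6-joint arm with a two-finger parallel gripper is mounted at the origin on the work surface. World frame = base frame: x ahead of the robot, y to its left, z up, the work surface at z = 0. Lengths are in m, angles in degrees, forces in N, time in s.
With the tool pointing down it reaches from about 0.4 to 0.925 m from the base axis. Payload 12.5 kg.
Tool frame: the origin (TCP) lies at the very end of the fingers, on their centre line; the grasp point (between the pads) lies 19 mm behind it; z points along the fingers, y is the direction in which the jaws open and shut (so a half turn about z gives the same grasp; the last joint's range is limited). The gripper opens to 95 mm and grips with 3 to 60 N. Pads are 20 mm wide; open, the fingers measure 119 mm over their backs; the gripper's body (75 mm by 180 mm) begins 59 mm behind the grasp point.
Start: joints at [63.736, 28.126, 89.318, -0, 62.55, -6.05], TCP at [0.216, 0.587, 0.215] pointing down, gripper open.
Joint ranges: [-177.58, 177.58], [-47.91, 125.51], [2.72, 160], [-65.01, 245.01], [3.68, 167.84], [-153.87, 153.87]. Speed limits (degrees/s): [127.2, 127.2, 159.86, 180, 180, 180].

INTERFACE

Orientations are given as a 3x3 rotation matrix whose columns are the frame's x, y, z axes.
In Python, from rig import read_state, grab_frame, camera_params, close_job gives the robot as it stands.
- The arm moves only by the shell command python3 -m creep 'ROWS' [FORCE]. ROWS is JSON, a list of rows, each a list of 5 numbers: the shift along the tool's x, y, z in units of 40 mm (1.0 is 40 mm), then the turn about the tool's z in units of 5 degrees (1.0 is 5 degrees), then the closure, from 0 (fully open) to 1 (shut). In form: [[dx, dy, dz, turn, hand], ...]. A call has 1 to 5 rows; each row shifts and turns the commanded pose from where the row before left it, along the tool's axes as they then stand; what a row does not reach is not made up. A row lasts 1/8 s, in which the tool goes at most 62.5 mm and 10.7 degrees, less where a joint would pass 70% of its speed; a pose out of reach is approached as far as the arm can. A call is refused whole if a number of a shift passes 1 or a number of a turn 1, either way. A call with a gripper value outside its range is refused whole. The fingers move at their own pace and stop on an object; FORCE is the grip in N (left out, the last holds). Time passes only in rows, so rows that do not move let the fingers close. It gives the time, the measured TCP pose, the force and the opening at its end, in the units of the state.
- read_state(): the state, without advancing time (a new reading comes with each control period).
- grab_frame(name): name is "scene" or "side" or "wrist"; returns (picture, depth): 400x640x3 uint8, blue, green, red; 400x640 float32, m along the optical axis (not along the pixel's ray), 0 where there is no reading.
- camera_params(name): a dict with "vfov" (degrees; the focal length in pixels is half the picture's height over the tangent of half this angle, whatever the lens; pixels are square), "cx", "cy" (the principal point, pixels), "extrinsics" (4x4, takes a point from camera to world coordinates); the wrist camera has in their place "T_tool_cam" (4x4, takes a point from camera to tool coordinates, whose origin is the TCP and whose axes are the flange's). Camera axes: x right, y up, looking along -z (the intrinsics and any distortion apply to the point x, -y, -z); pixel columns grow to the right and rows downward; lengths in m; the calibration is good to about 2 mm. The wrist camera is an equidistant fisheye: a pixel r from the principal point sees the ray r / f radians off the axis. A picture is of the moment at which its call begins: read the wrist's pose just before it. camera_params takes no time and is no camera call.
- close_job(): hands the job in, once; it reports no verdict.
The state is a dict: "t": time; "joint_pos": joint angles; "joint_velocities": joint speeds; "joint_torque": joint torques, N m; "tcp_pos": TCP position; "tool_rot": TCP orientation; "wrist_force": force on the tool from outside, world axes, zero at the start; "wrist_torque": the same for the moment, N m; "opening": opening from 0.0 (shut) to 1.0 (fully open).
Only numpy, scipy, OpenCV 4.12 (cv2) and the standard library are available. Lean on these libraries where they do the work, as an engineer would, in place of code of your own. Each camera call takes 0.05 s, during which the arm holds its last target.

TASK

Two cylinder heads stand on job boards, each with a bar code label at its end nearest the robot. Take the hand scanner from its rest, aim its window at the middle of the label of the longer head (the one with three combustion chambers) from about 8 cm away and hold it there steady for two seconds; do not scan the label of the shorter head. Then lay the scanner back in its rest, lying level in both forks and set down rather than dropped, and let go.

Things in the scene. Friction and masses are not known exactly. Their poses are not given: they have to be found in the camera images.
- scanner_grip (a point): Middle (half-way up) of the handle of the loose hand scanner, 0.17 to 0.35 kg. Grey handle, level, 140 mm long (x), 34 wide (y), 34 high (z). At its +x end a black head, 46 wide, is bent 45 degrees down and ends in the window. The scanner reaches from 70 mm behind to 116 ahead of this point and 35 below it at the head. Grasp across the width, from above, between the forks.
- scanner_window (a point): Centre of the scanner's window, the end face of the bent head; 103 mm ahead of scanner_grip along the handle's x and 23 mm below it, on the middle plane. Its x axis is the line of sight, out of the window: 45 degrees below the handle's x. Its y is the handle's y.
- rest_seat (a point): Where scanner_grip lies when the scanner is in its fixed rest, 62 mm over the bench; x: the way the handle points. Rest: aluminium plate 130 x 80 x 8 mm and two upright forks, 14 mm thick, 74 wide, centred 45 mm before and behind this point (76 mm free between). Handle lies on the fork bottoms 45 mm over the bench, between prongs 10 mm high, 54 mm apart (10 mm play each side).
- long_label (a point): Middle of the face-up bar code label (46 mm in x, 74 in y) of the LONGER head, 13.5 mm over the bench; z up, x towards the head. It lies on a fixed plywood board 160 wide, 12 thick, starting 46 mm before it. The head, an aluminium block 290 long, 130 wide (up to 155 over its flanges), top 97 mm over the bench, three round chambers on top, starts 50 mm beyond this point. On the left or right.
- short_label (a point): Same point and axes on the like label of the SHORTER head, on the other side: same widths, heights and distances, but 200 mm long with two round chambers. Not to be scanned.
Mind the look-alikes: they are no part of the job. What is shaped like the part that bears scanner_grip but green is not meant. What is shaped like the part that bears rest_seat but pink is not meant.

How it is judged (in metres and radians):
On the way:
1. the scanner is held steady with its window aimed at the longer head's label: the label's middle is 40 to 120 mm in front of the window and within 20 mm of its line of sight both ways, for 1 s (x of long_label in the frame of scanner_window between 0.04 and 0.12 m and y of long_label in the frame of scanner_window between -0.02 and 0.02 m and z of long_label in the frame of scanner_window between -0.02 and 0.02 m and linear speed of scanner below 0.03 m/s and angular speed of scanner below 0.15 rad/s), for 1 s.
At the end, for the whole second after the job is handed in: the scanner lies at rest in both forks of its rest: the handle's centre within 25 mm of rest_seat sideways and lengthways and 8 mm in height, level within 10 degrees, along the rest within 17 degrees, and released (horizontal distance between scanner_grip and rest_seat below 0.025 m and z of scanner_grip in the frame of rest_seat between -0.008 and 0.008 m and angle between scanner_grip's own z axis and vertical below 0.175 rad and angle between the x axis of scanner_grip and the x axis of rest_seat, either way round below 0.3 rad and linear speed of scanner below 0.02 m/s); the robot touches nothing.
It fails at once if the scanner is held still, aimed at the shorter head's label (x of short_label in the frame of scanner_window between 0.04 and 0.12 m and y of short_label in the frame of scanner_window between -0.02 and 0.02 m and z of short_label in the frame of scanner_window between -0.02 and 0.02 m and linear speed of scanner below 0.03 m/s and angular speed of scanner below 0.15 rad/s).
It fails at once if the scanner is let go above its rest and dropped (horizontal distance between scanner_grip and rest_seat below 0.05 m and z of scanner_grip in the frame of rest_seat above 0.02 m and contact force between scanner and the fingers below 0.1 N).
It also fails if it takes over 45 s, if anything falls off the work surface, if the arm or the gripper's body presses on something with over 40 N, if the wrist force passes 120 N, or if a joint passes its speed limit or range.

## Working session

There is one attempt and no reset: what is moved stays moved. The work goes in short steps, Python scripts to look and compute and a shell command to move; the robot and the scene stay as the last step left them, time stands still between calls to the robot, and variables do not carry over. Pictures are saved under pics/ and viewed, and the job is handed in when it is done.

```bash
ls; mkdir -p pics; python3 - <<'E'
from rig import *
import cv2,numpy as np
s=read_state();print(s['t'],s['tcp_pos'],np.round(s['tool_rot'],3).tolist(),s['opening'])
for n in ['scene','side','wrist']:
    p,d=grab_frame(n);cv2.imwrite(f'pics/{n}0.png',p);np.save(f'pics/{n}0.npy',d)
    c=camera_params(n);print(n,{k:(np.round(v,4).tolist()) for k,v in c.items()})
E
```

```text
pics
0.0 [0.21582962 0.58628212 0.21404266] [[-0.938, 0.346, -0.001], [0.346, 0.938, -0.001], [0.0, -0.001, -1.0]] 0.9986747351119666
scene {'vfov': 51.9745, 'cx': 312.4123, 'cy': 196.9726, 'extrinsics': [[-0.6961, -0.4776, 0.536, 0.9387], [0.7179, -0.4635, 0.5194, 0.4892], [0.0004, 0.7464, 0.6655, 0.7092], [0.0, 0.0, 0.0, 1.0]]}
side {'vfov': 53.2391, 'cx': 320.987, 'cy': 200.417, 'extrinsics': [[0.9539, 0.2113, -0.2132, 0.1972], [-0.3002, 0.6787, -0.6703, -0.7006], [0.0031, 0.7034, 0.7108, 0.8442], [0.0, 0.0, 0.0, 1.0]]}
wrist {'vfov': 65.7065, 'cx': 323.6486, 'cy': 202.1827, 'T_tool_cam': [[-0.0015, 0.957, 0.2902, 0.0832], [1.0, 0.0012, 0.0009, -0.0003], [0.0005, 0.2902, -0.957, -0.1705], [0.0, 0.0, 0.0, 1.0]]}
```

View pics/scene0.png

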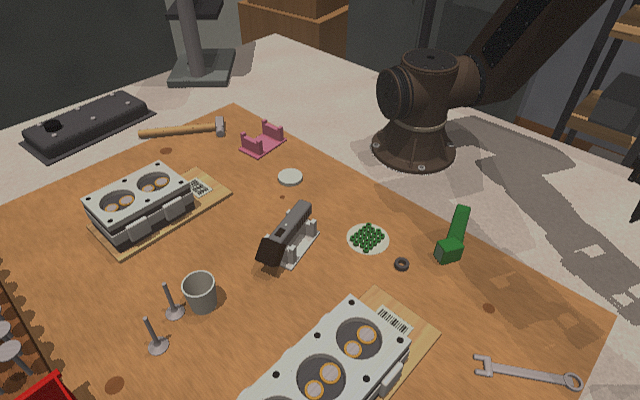

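View pics/side0.png

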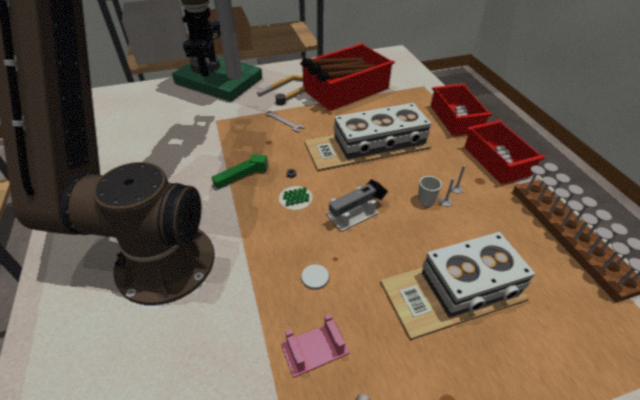

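View pics/wrist0.png

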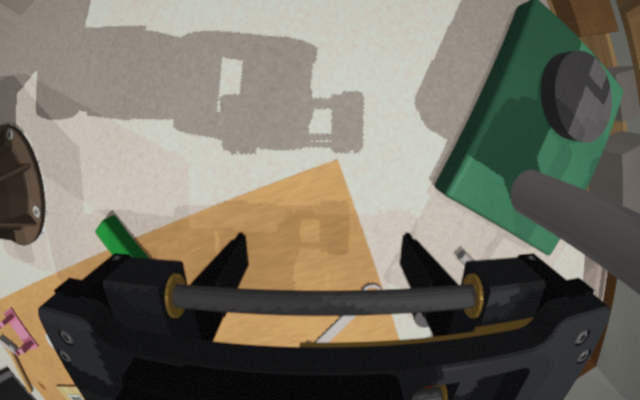

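The side view shows the scanner candidates: grey at side (357,200) in an aluminium rest, green at (240,170), which is a decoy. The rests are aluminium at (357,212) and pink at (315,345), also a decoy. The labels are at (324,151) by the three-chamber head, which is the target, and at (414,300) by the two-chamber head, which is forbidden. I choose the grey scanner and the label at (324,151), and check them in crops.

```bash
cat > h.py <<'E'
import numpy as np,cv2
from rig import *
def cast(n,px,z,prm=None):
    c=camera_params(n);f=200/np.tan(np.radians(c['vfov']/2));E=np.array(c['extrinsics'])
    u,v=px;r=E[:3,:3]@np.array([(u-c['cx'])/f,-(v-c['cy'])/f,-1]);o=E[:3,3]
    return o+r*(z-o[2])/r[2]
def cloud(n,d):
    c=camera_params(n);f=200/np.tan(np.radians(c['vfov']/2));E=np.array(c['extrinsics'])
    v,u=np.mgrid[:400,:640];P=np.stack([(u-c['cx'])/f*d,-(v-c['cy'])/f*d,-d],-1)
    return P@E[:3,:3].T+E[:3,3]
E
python3 - <<'E'
import cv2,numpy as np
a=cv2.imread('pics/side0.png');b=cv2.imread('pics/scene0.png')
A=cv2.resize(a[120:240,290:410],None,fx=5,fy=5,interpolation=cv2.INTER_CUBIC)
cv2.imwrite('pics/c1.png',A)
A=cv2.resize(b[190:340,240:440],None,fx=4,fy=4,interpolation=cv2.INTER_CUBIC)
cv2.imwrite('pics/c2.png',A)
from h import *
for n in ['side','scene']:
    d=np.load(f'pics/{n}0.npy');P=cloud(n,d)
    im=cv2.imread(f'pics/{n}0.png')
    r=np.array([[.2,.9],[-.3,.3]])
    # top of handle z 70..85, grey
    m=(d>0)&(P[...,2]>.070)&(P[...,2]<.086)
    ok=m&(P[...,0]>.3)&(P[...,0]<.75)&(P[...,1]>-.13)&(P[...,1]<.2)
    nl,L,st,ce=cv2.connectedComponentsWithStats(ok.astype(np.uint8))
    for i in range(1,nl):
        if st[i,4]>80:
            Q=P[L==i];print(n,st[i],Q.mean(0),cv2.minAreaRect((Q[:,:2]*1000).astype(np.float32)))
E
```

```text
side [328 179  56  32 604] [0.52304748 0.01325182 0.07794305] ((523.8975830078125, 19.093109130859375), (166.4921112060547, 45.90137481689453), 13.791775703430176)
scene [ 259  199   53   57 1034] [0.54058749 0.02287618 0.07875149] ((529.9275512695312, 16.424983978271484), (170.10311889648438, 45.99351501464844), 17.197465896606445)
```

View pics/c1.png

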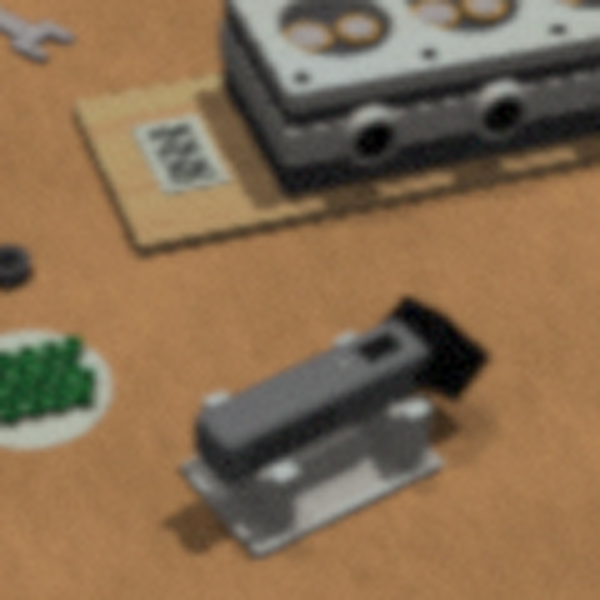

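View pics/c2.png

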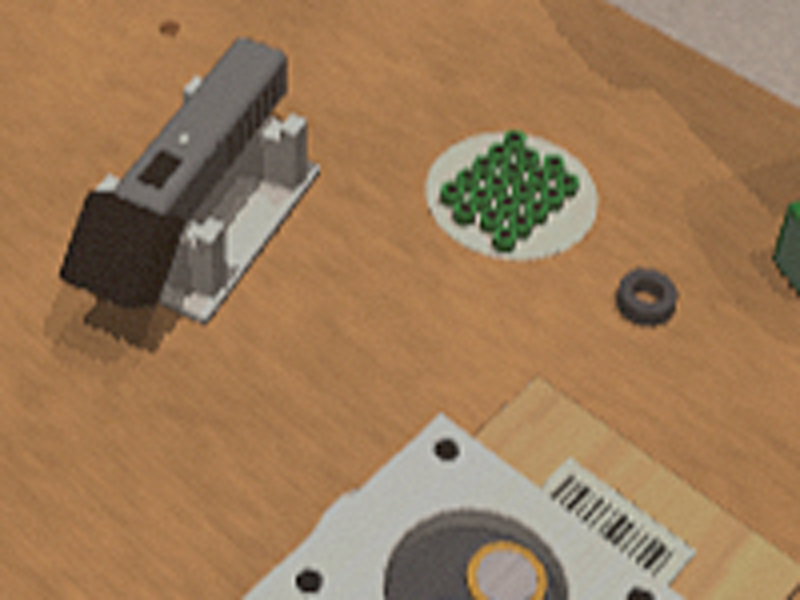

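The crops confirm it. The scanner is grey with a black head pointing away from the robot, lying in the aluminium rest. The label at side ≈(326,151) lies in front of the three-chamber head. Now I measure the label and scanner more finely.

```bash
python3 - <<'E'
from h import *
im=cv2.imread('pics/side0.png')
hsv=cv2.cvtColor(im,cv2.COLOR_BGR2HSV)
for name,(x0,y0,x1,y1) in {'long':(308,138,340,162),'short':(395,280,435,322)}.items():
    m=np.zeros(im.shape[:2],np.uint8)
    sub=hsv[y0:y1,x0:x1]; m[y0:y1,x0:x1]=((sub[...,1]<65)).astype(np.uint8)*255
    m=cv2.morphologyEx(m,cv2.MORPH_CLOSE,np.ones((5,5)))
    nl,L,st,ce=cv2.connectedComponentsWithStats(m);i=1+np.argmax(st[1:,4])
    c=max(cv2.findContours((L==i).astype(np.uint8),0,1)[0],key=cv2.contourArea)[:,0]
    W=np.array([cast('side',p,.0135)[:2]*1000 for p in c],np.float32)
    print(name,st[i],ce[i],cv2.minAreaRect(W),cast('side',ce[i],.0135))
# scanner handle edges
s=lambda x,y:(290+x/5,120+y/5)
for q in [(203,400),(395,318),(243,447),(430,350)]: print('side',cast('side',s(*q),.079)[:2].round(4))
s=lambda x,y:(240+x/4,190+y/4)
for q in [(240,42),(122,188),(286,60),(180,215)]: print('scene',cast('scene',s(*q),.079)[:2].round(4))
# board corners
s=lambda x,y:(290+x/5,120+y/5)
for q in [(77,104),(142,248)]: print('board',cast('side',s(*q),.012)[:2].round(4))
im2=cv2.resize(im[130:170,300:350],None,fx=12,fy=12,interpolation=cv2.INTER_CUBIC);cv2.imwrite('pics/c3.png',im2)
E
```

```text
long [317 143  19  16 206] [325.69417476 150.45145631] ((531.847412109375, 302.7938537597656), (76.97946166992188, 48.549591064453125), 88.71302032470703) [0.53189752 0.30215829 0.0135    ]
short [399 285  33  32 592] [414.98986486 300.55743243] ((558.2340698242188, -296.777099609375), (48.9892463684082, 75.67117309570312), 1.1942108869552612) [ 0.55777772 -0.2984225   0.0135    ]
side [0.452  0.0147]
side [0.5758 0.0443]
side [ 0.4611 -0.0247]
side [0.5844 0.0144]
scene [ 0.4596 -0.0145]
scene [0.5817 0.022 ]
scene [0.4521 0.0149]
scene [0.5735 0.0573]
board [0.4822 0.3754]
board [0.4803 0.2179]
```

View pics/c3.png

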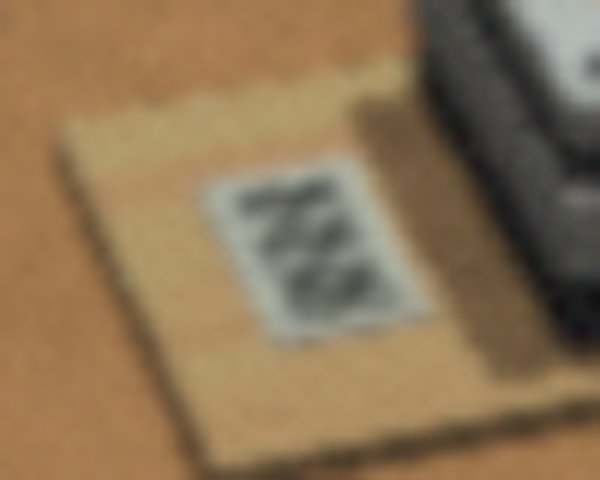

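Label centre ≈ (0.531, 0.301). Scanner grip ≈ (0.52, 0.016), yaw ≈ 17°. I move above the scanner, starting with translation in the present tool axes.

```bash
python3 -m creep '[[-0.5,-0.45,0,0,0],[-0.93,-0.82,0,0,0],[-0.93,-0.82,0,0,0],[-0.93,-0.82,0,0,0],[-0.93,-0.82,0,0,0]]'
python3 -m creep '[[-0.93,-0.82,0,0,0],[-0.93,-0.82,0,0,0],[-0.93,-0.82,0,0,0],[-0.93,-0.82,0,0,0],[-0.93,-0.82,0,0,0]]'
```

```text
t: 0.78
tcp_pos: [0.3233, 0.3867, 0.2146]
tool_rot: [[-0.938, 0.345, 0.0], [0.345, 0.938, -0.0], [-0.0, -0.0, -1.0]]
wrist_force: [1.3, 0.4, -0.6]
opening: 1.004
t: 1.4
tcp_pos: [0.4412, 0.1685, 0.2146]
tool_rot: [[-0.938, 0.346, 0.0], [0.346, 0.938, 0.0], [-0.0, 0.0, -1.0]]
wrist_force: [1.1, 1.1, -0.0]
opening: 1.001
```

```bash
python3 -m creep '[[-0.8,-0.7,0,0,0],[-0.8,-0.7,0,0,0],[-0.8,-0.7,0,0,0],[-0.6,-0.6,0,0,0],[0,0,0,-1,0]]'
python3 -m creep '[[0,0,0,-1,0],[0,0,0,-1,0],[0,0,0,-1,0],[0,0,0,-1,0],[0,0,0,-1,0]]'
python3 -m creep '[[0,0,0,-1,0],[0,0,0,-0.4,0],[0,0,0,0,0]]'
python3 - <<'E'
from h import *
s=read_state();np.savez('pics/w1.npz',p=s['tcp_pos'],R=s['tool_rot'])
p,d=grab_frame('wrist');cv2.imwrite('pics/w1.png',p);np.save('pics/w1.npy',d);print(s['t'],s['tcp_pos'],s['joint_pos'])
E
```

```text
t: 2.02
tcp_pos: [0.5167, 0.0253, 0.2143]
tool_rot: [[-0.965, 0.263, -0.0], [0.263, 0.965, -0.0], [0.0, -0.0, -1.0]]
wrist_force: [0.9, 0.3, -0.3]
opening: 1.0
t: 2.65
tcp_pos: [0.5158, 0.0272, 0.2145]
tool_rot: [[-0.985, -0.173, -0.0], [-0.173, 0.985, 0.0], [0.0, 0.0, -1.0]]
wrist_force: [0.8, 0.0, 0.4]
opening: 0.998
t: 3.02
tcp_pos: [0.5159, 0.0272, 0.2145]
tool_rot: [[-0.958, -0.288, -0.0], [-0.288, 0.958, 0.0], [0.0, 0.0, -1.0]]
wrist_force: [-0.8, 0.3, -0.4]
opening: 1.002
3.025 [0.51591916 0.02723592 0.21454992] [-4.30985315e+00  1.93524864e+01  1.04352974e+02  7.68383315e-03
  5.63016697e+01 -1.11046265e+02]
```

View pics/w1.png

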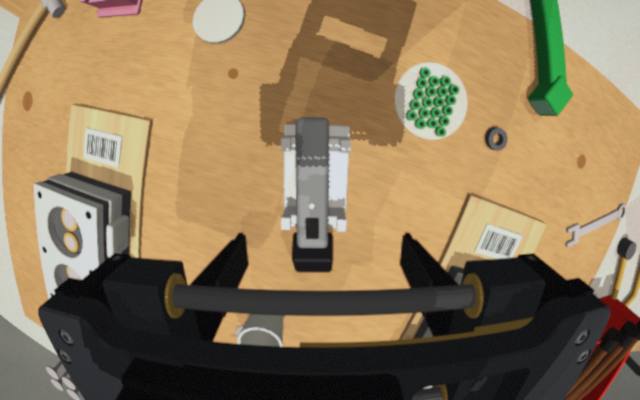

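The wrist view shows the scanner upright in the picture: handle from (312,120) to (312,247), black head at (312,253), rest around it. The long label is at (500,242) and the short one at (102,147). I crop for edges.

```bash
cat >> h.py <<'E'
def wcast(px,z,p,R,T=None):
    c=camera_params('wrist');f=200/np.tan(np.radians(c['vfov']/2));T=np.array(c['T_tool_cam'])
    u,v=px[0]-c['cx'],px[1]-c['cy'];r=np.hypot(u,v);th=r/f
    k=np.sin(th)/max(r,1e-9);ray=np.array([u*k,-v*k,-np.cos(th)])
    R=np.array(R);o=R@T[:3,3]+np.array(p);ray=R@T[:3,:3]@ray
    return o+ray*(z-o[2])/ray[2]
E
python3 - <<'E'
from h import *
a=cv2.imread('pics/w1.png')
b=cv2.resize(a[105:285,262:362],None,fx=5,fy=3.3,interpolation=cv2.INTER_CUBIC)
b=cv2.resize(a[105:285,252:372],None,fx=3.3,fy=3.3,interpolation=cv2.INTER_CUBIC);cv2.imwrite('pics/c4.png',b)
b=cv2.resize(a[200:280,450:560],None,fx=6,fy=6,interpolation=cv2.INTER_CUBIC);cv2.imwrite('pics/c5.png',b)
E
```

```text
(no output)
```

View pics/c4.png

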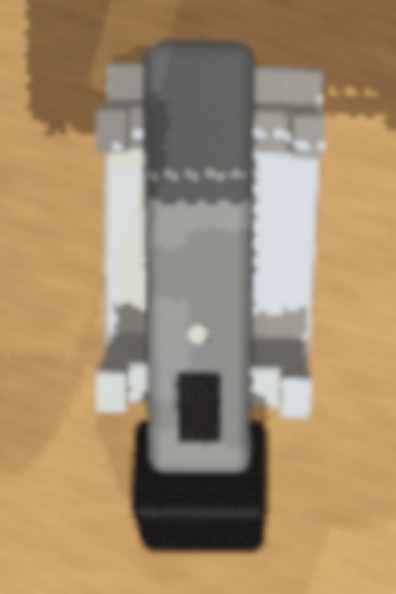

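View pics/c5.png

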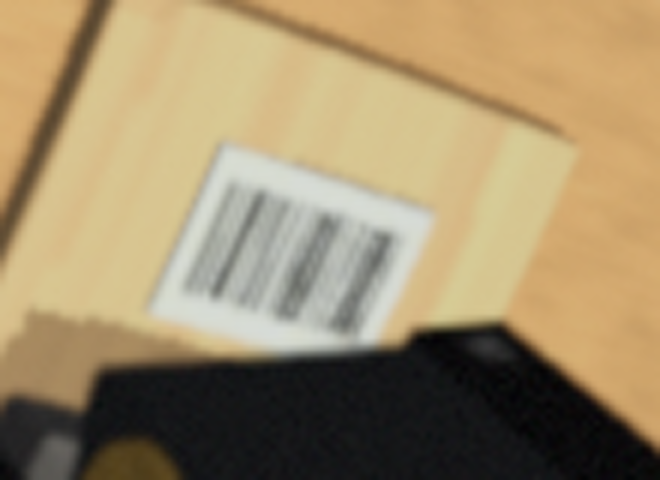

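```bash
python3 - <<'E'
from h import *
w=np.load('pics/w1.npz');p,R=w['p'],w['R']
s=lambda x,y:(252+x/3.3,105+y/3.3)
f=lambda q,z:wcast(s(*q),z,p,R)[:2]
r=lambda a:np.round(a,4).tolist()
rl,rr,fl,fr=[f(q,.078) for q in [(146,43),(252,43),(148,472),(250,472)]]
print('handle',r(rl),r(rr),r(fl),r(fr)); rm,fm=(rl+rr)/2,(fl+fr)/2
d=fm-rm;print('len',np.linalg.norm(d),'yaw',np.degrees(np.arctan2(d[1],d[0])),'w',np.linalg.norm(rl-rr),np.linalg.norm(fl-fr),'centre',(rm+fm)/2)
# prong tips
q=[f(a,.055) for a in [(97,108),(324,113),(97,370),(312,377)]]
print('forks',[r(a) for a in q],'rear mid',r((q[0]+q[1])/2),'front mid',r((q[2]+q[3])/2))
# back edge of handle in tool: 
s2=lambda x,y:(450+x/6,200+y/6)
g=lambda q:wcast(s2(*q),.0135,p,R)[:2]
a,b,c=g((222,143)),g((435,212)),g((150,313))
print('label',r(a),r(b),r(c),np.linalg.norm(a-b),np.linalg.norm(a-c),'centre',(b+c)/2)
yaw=np.arctan2(d[1],d[0]);C=(rm+fm)/2
e=np.append(C-p[:2],0);print('to go in tool units',R.T@e/0.04,'tooly ang',np.degrees(np.arctan2(R[1,1],R[0,1])))
E
```

```text
handle [0.4502, -0.0203] [0.4414, 0.0099] [0.5839, 0.0171] [0.5741, 0.0495]
len 0.13866439829579913 yaw 16.115110033842264 w 0.0315325238449374 0.03385810480961903 centre [0.51242068 0.01404282]
forks [[0.4759, -0.0317], [0.4567, 0.0392], [0.5627, -0.0088], [0.5439, 0.0629]] rear mid [0.4663, 0.0037] front mid [0.5533, 0.027]
label [0.5083, 0.2672] [0.5077, 0.3412] [0.5536, 0.2685] 0.07408206878159149 0.045408571161501585 centre [0.53065707 0.30488704]
to go in tool units [ 1.78715562e-01 -2.90682812e-01 -2.96613499e-05] tooly ang 106.7321475969845
```

```bash
python3 -m creep '[[0.18,-0.29,0,0.1,0],[0,0,1,0,0],[0,0,1,0,0],[0,0,0.8,0,0],[0,0,0,0,0]]' 25
python3 - <<'E'
from h import *
s=read_state();np.savez('pics/w2.npz',p=s['tcp_pos'],R=s['tool_rot'])
p,d=grab_frame('wrist');cv2.imwrite('pics/w2.png',p);print(s['t'],s['tcp_pos'],s['wrist_force'])
E
```

```text
t: 3.7
tcp_pos: [0.5113, 0.0135, 0.1012]
tool_rot: [[-0.96, -0.279, -0.004], [-0.279, 0.96, 0.0], [0.004, 0.002, -1.0]]
wrist_force: [0.7, 0.3, 0.9]
opening: 1.001
3.7 [0.51131486 0.01347611 0.10115705] [0.67237029 0.27849409 0.90198336]
```

View pics/w2.png

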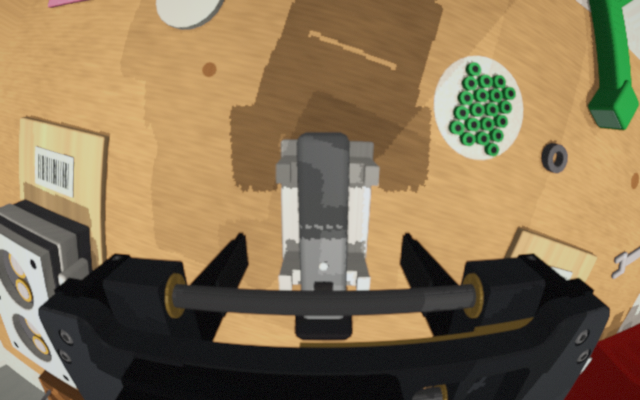

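The handle is centred between the fingers (column 324). I descend and close.

```bash
python3 -m creep '[[0,0,0.7,0,0],[0,0,0.5,0,0],[0,0,0.23,0,0],[0,0,0,0,0],[0,0,0,0,0.5]]' 25
python3 -m creep '[[0,0,0,0,0.8],[0,0,0,0,1],[0,0,0,0,1],[0,0,0,0,1]]' 25
```

```text
t: 4.38
tcp_pos: [0.5129, 0.014, 0.0464]
tool_rot: [[-0.96, -0.28, 0.001], [-0.28, 0.96, -0.0], [-0.001, -0.0, -1.0]]
wrist_force: [-0.6, -0.6, -1.1]
opening: 0.943
t: 4.88
tcp_pos: [0.5124, 0.0141, 0.0454]
tool_rot: [[-0.96, -0.28, -0.0], [-0.28, 0.96, 0.0], [-0.0, 0.0, -1.0]]
wrist_force: [-0.4, 0.7, -0.8]
opening: 0.532
```

```bash
python3 -m creep '[[0,0,0,0,1],[0,0,0,0,1],[0,0,0,0,1],[0,0,0,0,1]]' 40
python3 -m creep '[[0,0,0,0,1],[0,0,0,0,1]]' 40; python3 -c "
from rig import *;s=read_state();print(s['tcp_pos'],s['opening'],s['wrist_force'],s['wrist_torque'])"
```

```text
t: 5.38
tcp_pos: [0.5124, 0.014, 0.0454]
tool_rot: [[-0.96, -0.28, 0.0], [-0.28, 0.96, 0.0], [-0.0, 0.0, -1.0]]
wrist_force: [-0.1, -0.2, -0.8]
opening: 0.358
t: 5.62
tcp_pos: [0.5124, 0.014, 0.0454]
tool_rot: [[-0.96, -0.28, 0.0], [-0.28, 0.96, 0.0], [-0.0, 0.0, -1.0]]
wrist_force: [0.7, -0.1, -0.7]
opening: 0.358
[0.51242502 0.01404225 0.04539449] 0.3576918950002189 [ 0.67244933 -0.08945533 -0.65100328] [ 0.00877618 -0.11524846  0.02530058]
```

Gripped at 34 mm. I lift.

```bash
python3 -m creep '[[0,0,-0.3,0,1],[0,0,-0.6,0,1],[0,0,-0.8,0,1],[0,0,-0.8,0,1],[0,0,0,0,1]]' 40
python3 - <<'E'
from h import *
s=read_state();np.savez('pics/w3.npz',p=s['tcp_pos'],R=s['tool_rot'])
p,d=grab_frame('side');cv2.imwrite('pics/s3.png',cv2.resize(p[100:260,270:470],None,fx=4,fy=3.75));print(s['t'],s['tcp_pos'],s['wrist_force'],s['wrist_torque'],s['opening'])
p,d=grab_frame('wrist');cv2.imwrite('pics/w3.png',p)
E
```

```text
t: 6.25
tcp_pos: [0.5132, 0.014, 0.1477]
tool_rot: [[-0.96, -0.28, 0.004], [-0.28, 0.96, -0.0], [-0.004, -0.002, -1.0]]
wrist_force: [0.4, -0.0, -2.2]
opening: 0.357
6.25 [0.51320411 0.01400313 0.14774283] [ 0.37640256 -0.03475385 -2.18807569] [ 0.05096579  0.10299059 -0.01111376] 0.35657221170303616
```

View pics/s3.png

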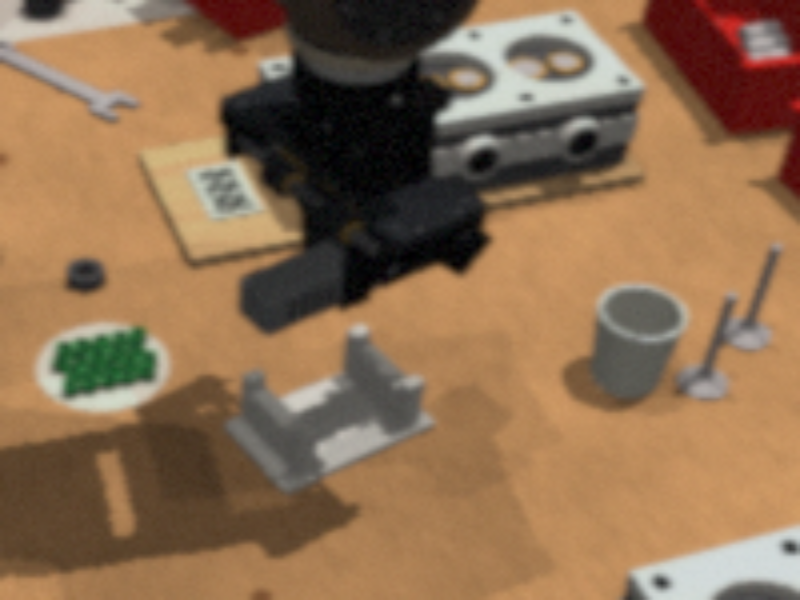

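View pics/w3.png

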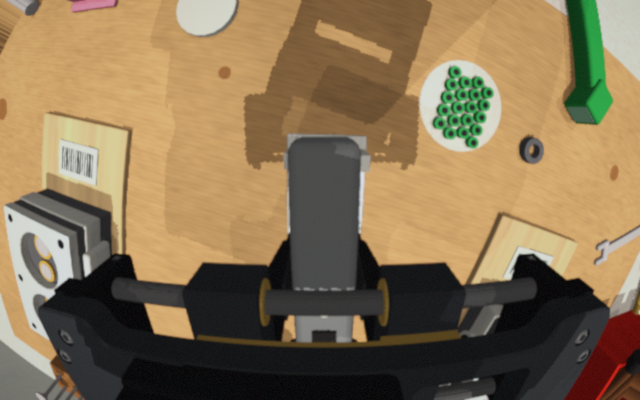

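The scanner is held level and the rest at (330,420) in the crop is empty. I translate toward the scan pose (TCP ≈ (0.418, 0.191, 0.0765), handle yaw 45°), then turn.

```bash
python3 -m creep '[[0.1,0.6,0,0,1],[0.2,0.9,0,0,1],[0.2,0.9,0,0,1],[0.2,0.9,0,0,1],[0.2,0.9,0,0,1]]' 40
python3 -m creep '[[0.14,0.7,0,0,1],[0,0,0,-0.7,1],[0,0,0,-1,1],[0,0,0,-1,1],[0,0,0,-1,1]]' 40
python3 -m creep '[[0,0,0,-1,1],[0,0,0,-0.7,1],[0,0,0,-0.34,1],[0,0,0,0,1],[0,0,0,0,1]]' 40
python3 - <<'E'
from h import *
s=read_state();np.savez('pics/w4.npz',p=s['tcp_pos'],R=s['tool_rot'])
p,d=grab_frame('wrist');cv2.imwrite('pics/w4.png',p);p,d=grab_frame('side');cv2.imwrite('pics/s4.png',p)
R=np.array(s['tool_rot']);t=np.array(s['tcp_pos']);print(s['t'],t,s['joint_pos'])
L=np.array([.531,.3035]);h=-R[:2,0]
tgt=np.append(L-.1596*h,.0765);print('units',R.T@(tgt-t)/.04)
E
```

```text
t: 6.98
tcp_pos: [0.4295, 0.166, 0.1442]
tool_rot: [[-0.96, -0.28, -0.002], [-0.28, 0.96, -0.0], [0.002, 0.0, -1.0]]
wrist_force: [-0.3, -0.8, -2.3]
opening: 0.358
t: 7.6
tcp_pos: [0.4168, 0.1903, 0.1442]
tool_rot: [[-0.82, -0.573, -0.002], [-0.573, 0.82, -0.001], [0.002, 0.001, -1.0]]
wrist_force: [0.4, -0.4, -1.6]
opening: 0.358
t: 8.22
tcp_pos: [0.4174, 0.1905, 0.1452]
tool_rot: [[-0.708, -0.706, -0.0], [-0.706, 0.708, -0.0], [0.0, 0.0, -1.0]]
wrist_force: [0.2, 0.1, -2.4]
opening: 0.356
8.225 [0.41739139 0.19046163 0.14518466] [ 1.62669137e+01  2.04272753e+01  1.16473462e+02  6.29378205e-03
  4.31250684e+01 -1.18672591e+02]
units [-0.01721615 -0.00601325  1.71710885]
```

View pics/s4.png

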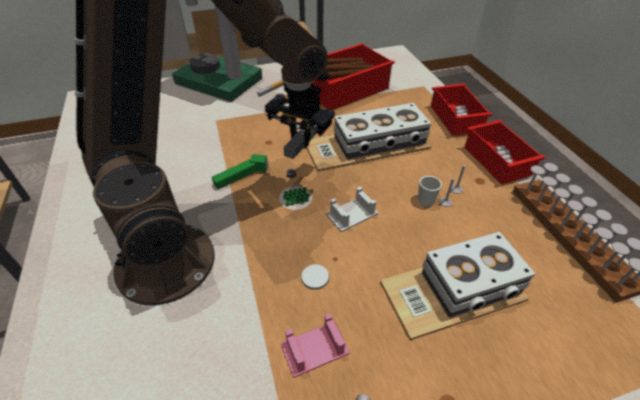

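View pics/w4.png

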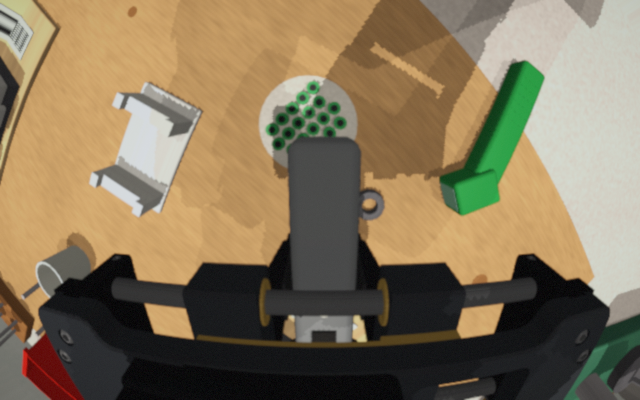

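The side view shows the scanner over the label (326,151), pointing at it. The wrist view shows nothing tall under the handle. I descend and hold.

```bash
python3 -m creep '[[0,0,0.5,0,1],[0,0,0.6,0,1],[0,0,0.4,0,1],[0,0,0.22,0,1],[0,0,0,0,1]]' 40
python3 - <<'E'
from h import *
s=read_state()
R=np.array(s['tool_rot']);t=np.array(s['tcp_pos']);print(s['t'],t)
g=t+np.array([0,0,.0166]);h=-R[:,0];y=R[:,1];z=-R[:,2]
w=g+.103*h-.023*z;X=(h-z)/2**.5;Z=(h+z)/2**.5
for L in ([.5307,.3049,.0135],[.532,.3022,.0135]):
    e=np.array(L)-w;print('label in window',e@X,e@y,e@Z)
p,d=grab_frame('scene');cv2.imwrite('pics/sc5.png',p);p,d=grab_frame('side');cv2.imwrite('pics/s5.png',cv2.resize(p[80:220,230:430],None,fx=4,fy=4))
E
```

```text
t: 8.95
tcp_pos: [0.4174, 0.1905, 0.0764]
tool_rot: [[-0.707, -0.707, -0.001], [-0.707, 0.707, -0.0], [0.001, 0.0, -1.0]]
wrist_force: [-0.6, -0.8, -3.0]
opening: 0.356
8.95 [0.41742033 0.19049083 0.07641753]
label in window 0.08094262675500433 0.0008250095295249092 0.0011475642155593102
label in window 0.08024297417162658 -0.002003766764853666 0.00044862863989102164
```

View pics/s5.png

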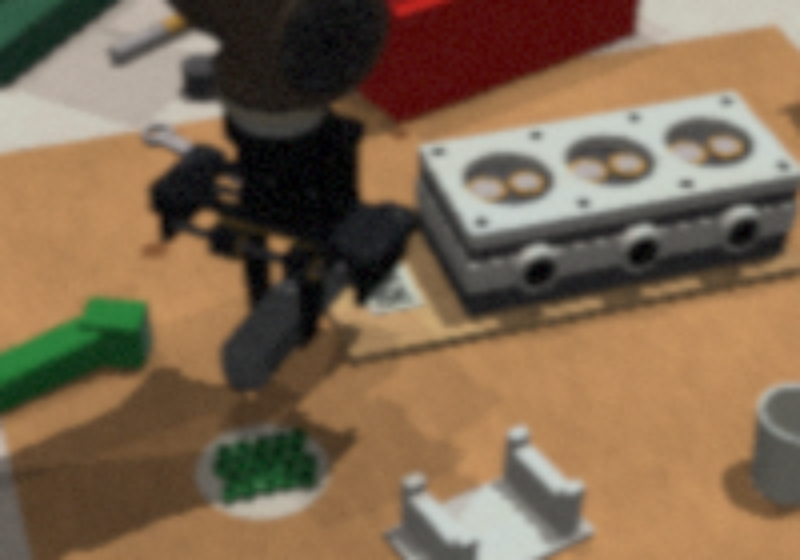

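View pics/sc5.png

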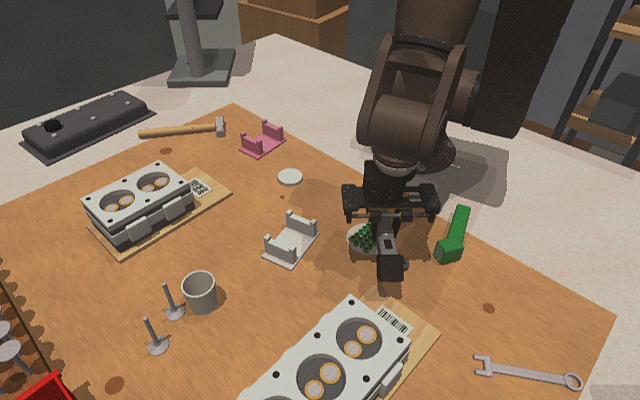

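The scanner head (scene (393,268)) faces the label (395,320). Computed range is 80 mm and the offset about 2 mm or less. I hold for about 2.5 s.

```bash
for i in 1; do :; done
python3 -m creep '[[0,0,0,0,1],[0,0,0,0,1],[0,0,0,0,1],[0,0,0,0,1],[0,0,0,0,1]]' 40
python3 -m creep '[[0,0,0,0,1],[0,0,0,0,1],[0,0,0,0,1],[0,0,0,0,1],[0,0,0,0,1]]' 40
python3 -m creep '[[0,0,0,0,1],[0,0,0,0,1],[0,0,0,0,1],[0,0,0,0,1],[0,0,0,0,1]]' 40
python3 -m creep '[[0,0,0,0,1],[0,0,0,0,1],[0,0,0,0,1],[0,0,0,0,1],[0,0,0,0,1]]' 40
python3 - <<'E'
from h import *
p=cv2.imread('pics/sc5.png')
cv2.imwrite('pics/c6.png',cv2.resize(p[200:275,255:330],None,fx=8,fy=8,interpolation=cv2.INTER_CUBIC))
p=cv2.imread('pics/s4.png')
cv2.imwrite('pics/c7.png',cv2.resize(p[180:235,320:385],None,fx=10,fy=10,interpolation=cv2.INTER_CUBIC))
E
```

```text
t: 9.68
tcp_pos: [0.4176, 0.1905, 0.0767]
tool_rot: [[-0.707, -0.707, 0.0], [-0.707, 0.707, 0.0], [-0.0, -0.0, -1.0]]
wrist_force: [0.1, -0.2, -2.1]
opening: 0.361
t: 10.3
tcp_pos: [0.4175, 0.1905, 0.0766]
tool_rot: [[-0.707, -0.707, 0.0], [-0.707, 0.707, 0.0], [-0.0, 0.0, -1.0]]
wrist_force: [0.2, -0.3, -3.2]
opening: 0.355
t: 10.92
tcp_pos: [0.4175, 0.1905, 0.0766]
tool_rot: [[-0.707, -0.707, -0.0], [-0.707, 0.707, 0.0], [-0.0, 0.0, -1.0]]
wrist_force: [-0.2, -0.1, -2.5]
opening: 0.355
t: 11.55
tcp_pos: [0.4175, 0.1905, 0.0766]
tool_rot: [[-0.707, -0.707, 0.0], [-0.707, 0.707, 0.0], [-0.0, 0.0, -1.0]]
wrist_force: [-0.0, -0.1, -2.4]
opening: 0.355
```

View pics/c6.png

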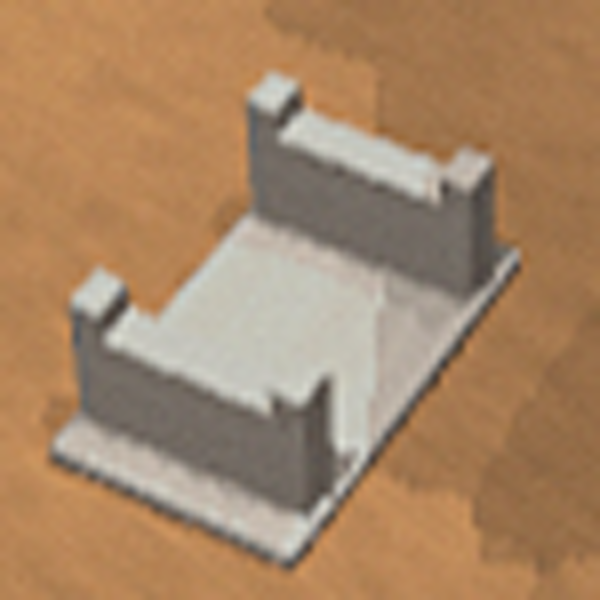

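View pics/c7.png

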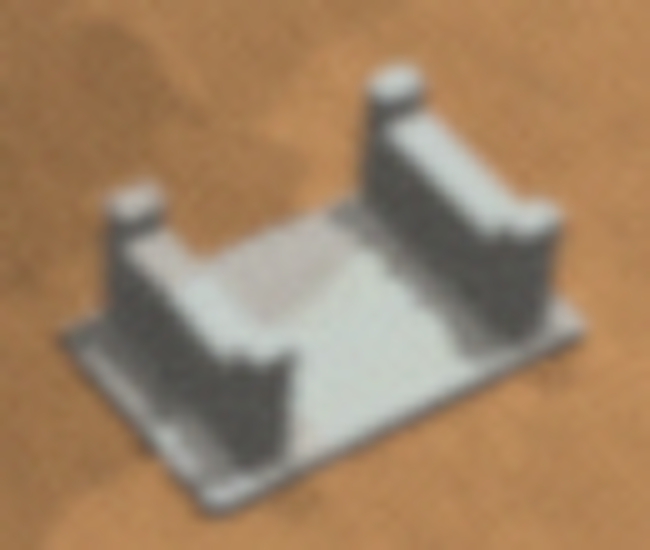

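The crops show the empty rest clearly. I cast the prong tops at 55 mm height to get the seat centre.

```bash
python3 - <<'E'
from h import *
A=[cast('scene',(255+x/8,200+y/8),.055)[:2] for x,y in [(275,90),(470,168),(100,293),(303,393)]]
B=[cast('side',(320+x/10,180+y/10),.055)[:2] for x,y in [(397,82),(540,213),(137,203),(275,352)]]
for Q in (A,B):
    Q=np.array(Q);print(Q.round(4).tolist(),'centre',Q.mean(0))
a=(A[2]+A[3])/2-(A[0]+A[1])/2;b=(B[0]+B[1])/2-(B[2]+B[3])/2
for v in(a,b):print(np.linalg.norm(v),np.degrees(np.arctan2(v[1],v[0])))
s=read_state();R=np.array(s['tool_rot']);t=np.array(s['tcp_pos'])
print('lift then go in tool units',R.T@(np.array([.5135,.0147,t[2]])-t)/.04)
E
```

```text
[[0.4843, -0.025], [0.468, 0.0374], [0.5719, -0.0013], [0.5583, 0.0637]] centre [0.52061374 0.0186839 ]
[[0.5548, 0.0576], [0.5735, -0.0035], [0.4678, 0.0335], [0.4851, -0.0308]] centre [0.52028656 0.01418208]
0.09238170494667655 15.697879762556045
0.09136943132877737 16.353623044528202
lift then go in tool units [ 1.41027852e+00 -4.80456004e+00 -2.27847271e-04]
```

```bash
python3 -m creep '[[0,0,-0.4,0,1],[0,0,-0.7,0,1],[0,0,-0.6,0,1],[0,0,-0.1,0.7,1],[0,0,0,1,1]]' 40
python3 -m creep '[[0,0,0,1,1],[0,0,0,1,1],[0,0,0,1,1],[0,0,0,0.7,1],[0,0,0,0.38,1]]' 40
python3 -m creep '[[-0.1,-0.6,0,0,1],[-0.25,-0.9,0,0,1],[-0.25,-0.9,0,0,1],[-0.25,-0.9,0,0,1],[-0.2,-0.9,0,0,1]]' 40
python3 -m creep '[[-0.09,-0.7,0,0,1],[0,0,0,0,1],[0,0,0,0,1]]' 40
python3 - <<'E'
from h import *
s=read_state();R=np.array(s['tool_rot']);t=np.array(s['tcp_pos'])
print(s['t'],t,'units',R.T@(np.array([.516,.0155,.0454])-t)/.04)
p,d=grab_frame('side');cv2.imwrite('pics/s6.png',cv2.resize(p[100:260,270:470],None,fx=4,fy=3.75))
p,d=grab_frame('wrist');cv2.imwrite('pics/w6.png',p)
E
```

```text
t: 12.18
tcp_pos: [0.4176, 0.1905, 0.1492]
tool_rot: [[-0.805, -0.593, 0.001], [-0.593, 0.805, 0.0], [-0.001, -0.0, -1.0]]
wrist_force: [-1.1, 1.2, -2.9]
opening: 0.357
t: 12.8
tcp_pos: [0.4174, 0.1905, 0.1486]
tool_rot: [[-0.961, -0.276, -0.0], [-0.276, 0.961, 0.0], [0.0, 0.0, -1.0]]
wrist_force: [-0.2, 0.2, -2.4]
opening: 0.352
t: 13.42
tcp_pos: [0.505, 0.0396, 0.1486]
tool_rot: [[-0.961, -0.277, 0.0], [-0.277, 0.961, 0.0], [-0.0, 0.0, -1.0]]
wrist_force: [0.7, 0.6, -2.3]
opening: 0.357
t: 13.8
tcp_pos: [0.5152, 0.0151, 0.1485]
tool_rot: [[-0.961, -0.277, -0.001], [-0.277, 0.961, 0.0], [0.001, 0.0, -1.0]]
wrist_force: [0.0, 0.2, -2.6]
opening: 0.357
13.8 [0.51522982 0.01511424 0.14847365] units [-0.02247739  0.00293973  2.57683148]
```

View pics/s6.png

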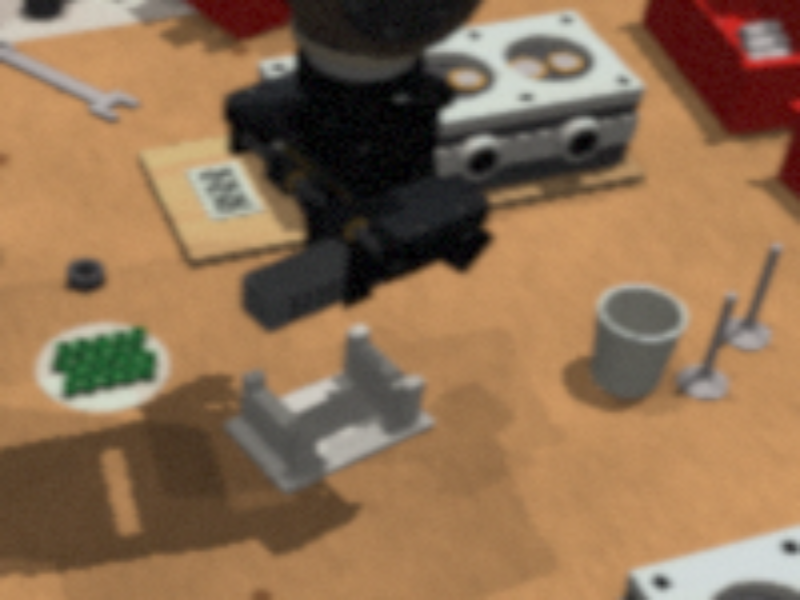

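View pics/w6.png

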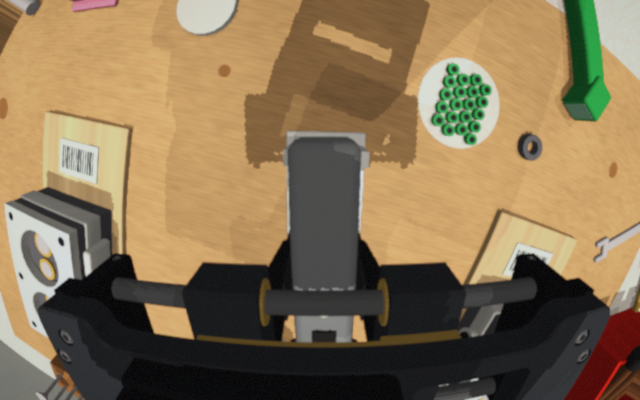

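This matches the lift picture: the scanner is right over the rest. I lower it, slowly at the end.

```bash
python3 -m creep '[[0,0,0.6,0,1],[0,0,0.7,0,1],[0,0,0.6,0,1],[0,0,0.3,0,1],[0,0,0.15,0,1]]' 40
python3 -m creep '[[0,0,0.1,0,1],[0,0,0.05,0,1],[0,0,0.03,0,1],[0,0,0,0,1]]' 40
```

```text
t: 14.52
tcp_pos: [0.5156, 0.0152, 0.0544]
tool_rot: [[-0.961, -0.278, -0.0], [-0.278, 0.961, 0.0], [0.0, 0.0, -1.0]]
wrist_force: [0.4, -0.1, -2.2]
opening: 0.357
t: 15.02
tcp_pos: [0.5157, 0.0148, 0.0476]
tool_rot: [[-0.961, -0.277, 0.0], [-0.277, 0.961, 0.0], [-0.0, -0.0, -1.0]]
wrist_force: [1.0, 0.5, -1.6]
opening: 0.357
```

```bash
python3 -m creep '[[0,0,0.03,0,1],[0,0,0.02,0,1],[0,0,0,0,1],[0,0,0,0,1]]' 40
python3 -m creep '[[0,0,0.02,0,1],[0,0,0,0,1],[0,0,0,0,1]]' 40
```

```text
t: 15.52
tcp_pos: [0.5157, 0.0148, 0.0454]
tool_rot: [[-0.961, -0.277, 0.0], [-0.277, 0.961, 0.0], [-0.0, 0.0, -1.0]]
wrist_force: [-0.1, 0.0, -2.0]
opening: 0.356
t: 15.9
tcp_pos: [0.5157, 0.0148, 0.0454]
tool_rot: [[-0.961, -0.277, 0.001], [-0.277, 0.961, 0.0], [-0.001, -0.0, -1.0]]
wrist_force: [-2.7, -0.4, 10.0]
opening: 0.352
```

Contact (+10 N) at the original grasp height. I ease off slightly and open.

```bash
python3 -m creep '[[0,0,-0.012,0,1],[0,0,0,0,1],[0,0,0,0,0.6],[0,0,0,0,0.5],[0,0,0,0,0.3]]' 10
python3 -m creep '[[0,0,0,0,0.1],[0,0,0,0,0],[0,0,0,0,0],[0,0,0,0,0],[0,0,0,0,0]]'
python3 - <<'E'
from h import *
s=read_state();print(s['t'],s['opening'],s['wrist_force'])
p,d=grab_frame('wrist');cv2.imwrite('pics/w7.png',p)
E
```

```text
t: 16.52
tcp_pos: [0.5157, 0.0148, 0.045]
tool_rot: [[-0.961, -0.277, -0.0], [-0.277, 0.961, 0.0], [-0.0, 0.0, -1.0]]
wrist_force: [0.4, 0.3, -1.4]
opening: 0.55
t: 17.15
tcp_pos: [0.5157, 0.0149, 0.0451]
tool_rot: [[-0.961, -0.277, 0.0], [-0.277, 0.961, 0.0], [-0.0, 0.0, -1.0]]
wrist_force: [0.5, -0.3, -0.1]
opening: 0.996
17.15 0.995823719937189 [ 0.49814228 -0.27462296 -0.10465846]
```

View pics/w7.png

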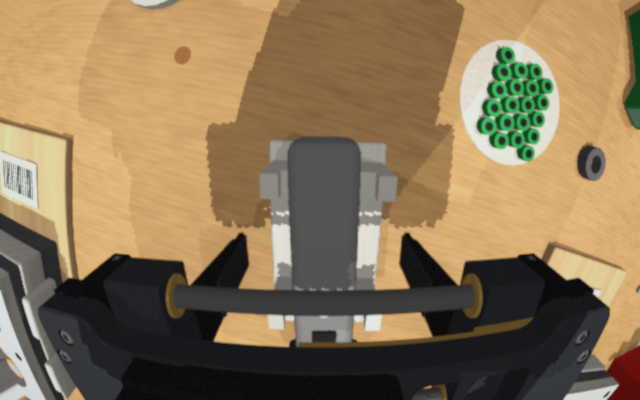

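The scanner lies between the prongs with the fingers clear of it. I rise straight up and check.

```bash
python3 -m creep '[[0,0,-0.4,0,0],[0,0,-0.8,0,0],[0,0,-1,0,0],[0,0,-1,0,0],[0,0,-1,0,0]]'
python3 -m creep '[[0,0,0,0,0],[0,0,0,0,0],[0,0,0,0,0]]'
python3 - <<'E'
from h import *
s=read_state();np.savez('pics/w8.npz',p=s['tcp_pos'],R=s['tool_rot'])
p,d=grab_frame('wrist');cv2.imwrite('pics/w8.png',p)
p,d=grab_frame('side');cv2.imwrite('pics/s8.png',cv2.resize(p[150:250,310:410],None,fx=5,fy=5))
E
```

```text
t: 17.82
tcp_pos: [0.5153, 0.0149, 0.2157]
tool_rot: [[-0.961, -0.277, 0.001], [-0.277, 0.961, -0.0], [-0.001, -0.0, -1.0]]
wrist_force: [0.5, -0.4, -0.0]
opening: 1.0
t: 18.2
tcp_pos: [0.5152, 0.0149, 0.2123]
tool_rot: [[-0.961, -0.277, -0.002], [-0.277, 0.961, 0.0], [0.002, 0.001, -1.0]]
wrist_force: [-1.0, 0.4, 0.4]
opening: 1.004
```

View pics/w8.png

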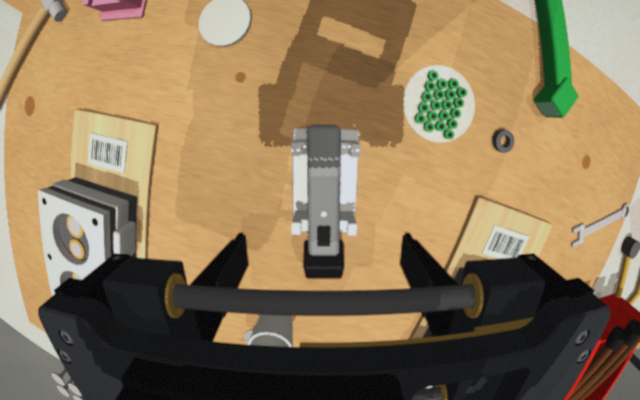

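View pics/s8.png

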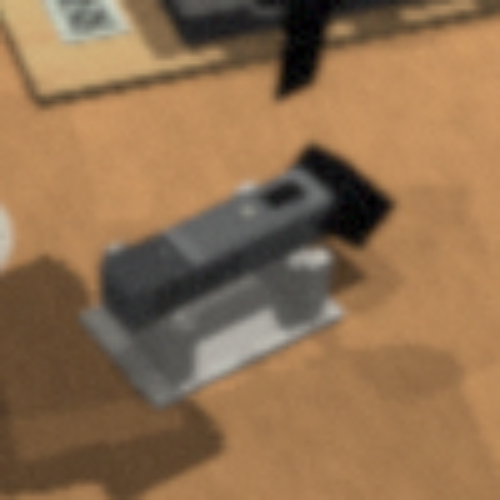

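The scanner lies level in both forks (wrist (323,200)), with the head forward and the gripper clear above it. I hand in.

```bash
python3 -c "
from rig import *
s=read_state();print(s['t'],max(abs(v) for v in s['joint_velocities']));print(close_job())"
```

```text
18.3 0.17114020033268967
the job is handed in; nothing more can be done
None
```

I scanned the longer head's label, laid the scanner back in its rest, let go, and handed the job in at 18.3 s. No verdict was reported.

- **Scan:** I held the grey scanner for about 2.5 s, aimed at the label of the three-chamber head. By my estimate from the arm's pose and the images, the label was about 80 mm in front of the window and about 2 mm off its line of sight. The shorter head's label was never approached.
- **Putting it back:** I lowered it until the forks pushed back with about 10 N, at the same height where I had picked it up, and then opened the gripper. The last pictures show it level between the prongs of both forks, with the gripper clear about 17 cm above. I judged the final lie from these pictures and did not measure it again.
- **Checks that disagreed:** The views differed by about 2 mm on the label's position. On the rest's seat they differed by about 4 mm. The scanner originally lay roughly 7 mm behind the estimated seat centre. I set it down about 3 mm further forward than I found it, well inside the 25 mm allowance.

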